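# Hold a sampling probe free in the probe tester

### The job

Take the blue-handled sampling probe out of the white rack and lower it from above through the guide hole of the grey probe tester until the yellow band on its stem is level with the top of the guide plate. The probe must not touch the tester at any time: hold it upright, centred in the hole and still for two seconds for the reading, and finish while still holding it there. Leave the orange-handled probe, the mouse, the timer, the slide box and the test-strip canister where they are.

Things in the scene. Friction and masses are not known exactly. Their poses are not given: they have to be found in the camera images.
- blue_probe_handle (a point): centre of the round blue handle (20 mm in diameter, 44 mm long) of the blue-handled sampling probe, on its axis, 131 mm above the tip; z points up. The probe hangs upright in one of the two rack holes, its collar resting on the rack's top, so this point starts 146 mm above the desk
- blue_probe: the blue-handled probe, 156 mm tall, 50 to 100 g; origin at its tip, z up along its axis. Upwards from the tip: steel stem 8 mm in diameter, 105 mm long, with a yellow band from 70 to 80 mm above the tip; black collar 26 mm in diameter, 4 mm thick; blue handle 20 mm in diameter, 44 mm long; black cap 12 mm in diameter, 3 mm high
- blue_probe_band (a point): middle of the yellow band on the blue-handled probe, on the axis, 75 mm above the tip (56 mm below the handle's centre)
- blue_probe_tip (a point): lower tip of the blue-handled probe, on its axis
- orange_probe_handle (a point): centre of the orange handle of a second probe of the same shape and size, hanging in the other hole of the rack, where it must stay
- rack: white plastic probe rack, fixed to the desk: 64 mm (x) by 150 mm (y), top face 120 mm above the desk, open below between two end cheeks. Two 14 mm holes, 45 mm to either side of the middle along its own y. Origin under its centre, on the desk. Either probe may hang in either hole; the rack may stand left or right
- tester: grey and aluminium probe tester, fixed to the desk. Origin on the desk, on the vertical axis of the guide hole. Base 120 by 80 mm, 14 mm high, reaching from 40 mm before the axis to 80 mm behind it (own +x is behind); a column 24 by 44 mm, centred 62 mm behind the axis, carries the guide plate. Nothing on it stands higher than 127 mm
- guide_top (a point): centre of the tester's guide hole, in the level of the guide plate's top face, 125 mm above the desk. The guide plate is 56 by 56 mm and 12 mm thick; its round hole goes right through, 22 mm in diameter, axis vertical (z up)
- gate_top (a point): centre of the top of the black light-gate ring below the guide hole, on the same axis, 60 mm above the desk: outside diameter 48 mm, bore 26 mm, open from the base's top (14 mm above the desk). With the band level with the guide top the tip stands 10 mm inside this ring
- cell_counter: the tall white analyser in the middle at the back, fixed, not part of the job but to be kept clear of: 391 mm deep (x), 254 mm wide (y), 436 mm high. Origin under its centre; its front is about 0.2 m nearer the robot than that
- mouse: beige computer mouse, 111 by 63 by 34 mm, loose; origin under its centre
- timer: beige timer with a red dial, 44 by 66 by 68 mm, loose; origin under its centre
- slide_box: grey closed slide box, 91 by 105 by 37 mm, loose; origin under its centre
- test_strip_box: small black test-strip canister, 37 by 37 by 63 mm, loose; origin under its centre

How it is judged:
On the way, in this order (a step that is already met when the one before it is completed fails the run):
1. the blue-handled probe is lifted clear out of the rack and held by its handle (height (world z) of blue_probe_tip above 0.125 m and contact force between the fingers and blue_probe above 0.5 N), for 0.1 s.
2. its stem has entered the guide hole from above (horizontal distance between blue_probe_tip and guide_top below 0.008 m and z of blue_probe_tip in the frame of guide_top between -0.04 and -0.005 m), for 0.02 s.
3. the probe is held still, upright and centred in the hole, band level with the guide top, for two seconds (horizontal distance between blue_probe_band and guide_top below 0.0045 m and horizontal distance between blue_probe_tip and guide_top below 0.006 m and z of blue_probe_band in the frame of guide_top between -0.006 and 0.006 m and angle between blue_probe's own z axis and vertical below 0.08 rad and contact force between blue_probe and tester below 0.2 N and contact force between the fingers and blue_probe above 0.5 N and linear speed of blue_probe below 0.02 m/s), for 1.9 s.
At the end, for the whole second after the job is handed in: The fingers hold the blue-handled probe still and upright (0.08 rad), touching no part of the tester: band middle within 6 mm of the guide top's height and 4.5 mm of the hole's axis, tip within 6 mm of the axis; orange-handled probe and the other things within 15 mm of their places (all of step 3 and distance of each of orange_probe_handle, mouse, timer, slide_box, test_strip_box from where it was at the start of the episode below 0.015 m); the arm keeps its last pose, push and grip.
It fails at once if the blue-handled probe touches the tester (contact force between blue_probe and tester above 0.3 N).
It fails at once if the orange-handled probe, the mouse, the timer, the slide box or the canister is moved by more than 15 mm (distance of any of orange_probe_handle, mouse, timer, slide_box, test_strip_box from where it was at the start of the episode above 0.015 m).
It also fails if it takes over 58 s, if anything falls off the work surface, if the arm or the gripper's body presses on something with over 40 N, if the wrist force passes 120 N, or if a joint passes its speed limit or range.

### The arm

A 6-joint arm with a two-finger parallel gripper is mounted at the origin on a cart in front of the work surface, level with it; the furniture and walls round the work are solid. World frame = base frame: x ahead of the robot, y to its left, z up, the work surface at z = 0. Lengths are in m, angles in rad, forces in N, time in s.
With the tool pointing down it reaches from about 0.4 to 0.925 m from the base axis. Payload 3.4 kg.
Tool frame: the origin (TCP) lies at the very end of the fingers, on their centre line; the grasp point (between the pads) lies 19 mm behind it; x points along the fingers, z is the direction in which the jaws open and shut, and the axes are right-handed (so a half turn about x gives the same grasp; the last joint's range is limited). The gripper opens to 85 mm and grips with 20 to 120 N. Pads are 22 mm wide; open, the fingers measure 114 mm over their backs; the gripper's body (76 mm by 85 mm) begins 54 mm behind the grasp point. The pads swing forward as they close: fully open they stand 13 mm farther back than shut.
Start: joints at [1.236, 0.307, 1.506, -0, 1.328, -0.073], TCP at [0.149, 0.555, 0.231] pointing down, gripper open.
Joint ranges: [-3.12, 3.12], [-1.05, 2.28], [0.14, 2.33], [-1.42, 4.57], [0.1, 2.73], [-2.68, 2.68]. Speed limits (rad/s): [2.57, 2.57, 3.14, 3.14, 3.14, 3.14].

### API

Orientations are given as a unit quaternion [w, x, y, z].
In Python, from bench import arm, viewer gives the robot as it stands. The module is installed in compiled form; this text tells all that it offers.
- The arm moves only by the shell command python3 -m creep 'ROWS' [FORCE]. ROWS is JSON, a list of rows, each a list of 3 entries, a list of its own where there are three numbers: the opening in per cent of the stroke, from 0 (shut) to 100 (fully open), then the shift along the tool's x, y, z in mm, then the turn, a rotation vector about the tool's x, y, z in degrees. A call has exactly 5 rows; each row is the pose to reach, as a shift and turn from the pose commanded when the call began, along the tool's axes at that moment; what a row does not reach only later rows make up. A row lasts 1/10 s, in which the tool goes at most 50 mm and 8.59 degrees, less where a joint would pass 70% of its speed; a pose out of reach is approached as far as the arm can. A call with a gripper value outside its range is refused whole. The fingers move at their own pace and stop on an object; FORCE is the grip in N (left out, the last holds). Time passes only in rows, so rows that repeat a pose let the fingers close, or fill a call up. It gives the time, the measured TCP pose, the force and the opening at its end, in the units of the state.
- arm.get_obs(): the state, without advancing time (a new reading comes with each control period).
- viewer.read_camera(name): name is "scene" or "top"; returns a dict with "img" (480x640x3 uint8, red, green, blue), "vfov" (degrees; the focal length in pixels is half the picture's height over the tangent of half this angle, whatever the lens; pixels are square), "cx", "cy" (the principal point, pixels), "R" (3x3) and "t" (3): a world point X has camera coordinates R X + t. Camera axes: x right, y down, z forward; pixel columns grow to the right and rows downward; lengths in m; the calibration is good to about 2 mm. A picture is of the moment at which its call begins. There is no depth.
- arm.hand_in(): hands the job in, once; it reports no verdict.
The state is a dict: "time": time; "joint_pos": joint angles; "joint_vel": joint speeds; "effort": joint torques, N m; "position": TCP position; "orientation": TCP orientation; "wrist_force": force on the tool from outside, world axes, zero at the start; "torque": the same for the moment, N m; "opening": finger opening in m.
Only numpy, scipy, OpenCV 4.12 (cv2) and the standard library are available. Lean on these libraries where they do the work, as an engineer would, in place of code of your own. Each camera call takes 0.05 s, during which the arm holds its last target.

## Working session

There is one attempt and no reset: what is moved stays moved. The work goes in short steps, Python scripts to look and compute and a shell command to move; the robot and the scene stay as the last step left them, time stands still between calls to the robot, and variables do not carry over. Pictures are saved under pics/ and viewed, and the job is handed in when it is done.

```bash
mkdir -p pics; ls
python3 - <<'E'
from bench import arm, viewer
import cv2,numpy as np
print(arm.get_obs())
for n in("scene","top"):
    c=viewer.read_camera(n); cv2.imwrite(f"pics/{n}0.png",c["img"][:,:,::-1])
    print(n,c["vfov"],c["cx"],c["cy"],c["R"],c["t"], {k for k in c})
E
```

```text
pics
{'time': 0.0, 'joint_pos': array([ 1.23548914e+00,  3.07563145e-01,  1.50766028e+00,  2.63279087e-06,
        1.32840374e+00, -7.34960685e-02]), 'joint_vel': array([ 0.00080615, -0.00114359, -0.00086468,  0.00059007, -0.00067343,
        0.00080756]), 'effort': array([ 2.95360451e-04, -4.57565653e+01, -2.51911622e+01, -1.46155562e-04,
        1.35745454e-02,  9.00976659e-06]), 'position': array([0.14861955, 0.55474434, 0.23039163]), 'orientation': array([ 0.56038612, -0.43084969,  0.56158967,  0.4300616 ]), 'wrist_force': array([ 0.58997526, -0.21186776,  0.23102264]), 'torque': array([ 0.02151627, -0.01297352,  0.03173273]), 'opening': 0.08526732516927986}
scene 47.62859262414563 318.3315307979453 241.71244866288507 [[ 7.70020605e-01 -6.38018985e-01 -2.06268504e-04]
 [-3.55018852e-01 -4.28201077e-01 -8.31026746e-01]
 [ 5.30122516e-01  6.39980947e-01 -5.56232420e-01]] [-0.42550077  0.31632258  1.02690588] {'img', 'cy', 'cx', 't', 'vfov', 'R'}
top 46.449962568216186 312.5653100888176 231.49809427786127 [[-6.90559419e-03 -9.99975943e-01  6.52093838e-04]
 [-9.92554816e-01  6.77504251e-03 -1.21610180e-01]
 [ 1.21602836e-01 -1.48702943e-03 -9.92577724e-01]] [0.01194613 0.60328455 1.52778944] {'img', 'cy', 'cx', 't', 'vfov', 'R'}
```

View pics/scene0.png

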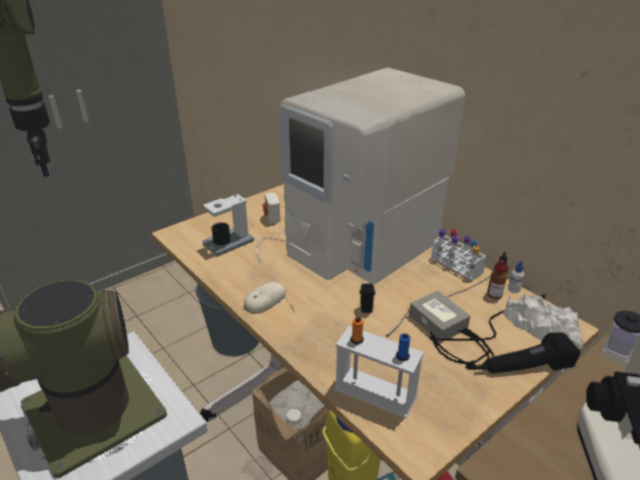

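View pics/top0.png

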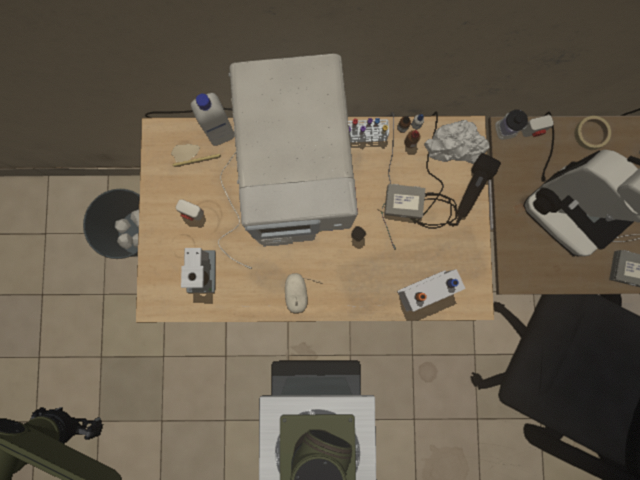

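```bash
cat > h.py <<'E'
import numpy as np,cv2
from bench import arm,viewer
def cam(n):
    c=viewer.read_camera(n); c["f"]=240/np.tan(np.radians(c["vfov"])/2); return c
def proj(c,X):
    p=c["R"]@np.array(X)+c["t"]; return c["f"]*p[:2]/p[2]+[c["cx"],c["cy"]]
def ray(c,u,v):
    d=c["R"].T@np.array([(u-c["cx"])/c["f"],(v-c["cy"])/c["f"],1]); return -c["R"].T@c["t"],d
def onz(c,u,v,z):
    o,d=ray(c,u,v); return o+d*(z-o[2])/d[2]
def tri(r):
    A=0;b=0
    for o,d in r:
        d=d/np.linalg.norm(d);P=np.eye(3)-np.outer(d,d);A=A+P;b=b+P@o
    X=np.linalg.solve(A,b); return X
E
python3 - <<'E'
from h import *
for n,rs in(("scene",[(320,310,120,110),(190,180,80,80)]),("top",[(390,260,90,70),(170,235,60,70)])):
    c=cam(n)
    out=[]
    for x,y,w,h in rs:
        out.append(cv2.resize(c["img"][y:y+h,x:x+w,::-1],(400,int(400*h/w)) ,interpolation=cv2.INTER_CUBIC))
        cv2.imwrite(f"pics/{n}_{x}.png",out[-1])
    H=max(o.shape[0] for o in out)
    cv2.imwrite(f"pics/{n}_crop.png",np.hstack([cv2.copyMakeBorder(o,0,H-o.shape[0],0,0,0) for o in out]))
    hsv=cv2.cvtColor(c["img"],cv2.COLOR_RGB2HSV)
    x,y,w,h=rs[0]
    for nm,lo,hi in(("blue",100,125),("orange",3,20)):
        m=cv2.inRange(hsv,(lo,130,40),(hi,255,255)); z=np.zeros_like(m); z[y:y+h,x:x+w]=m[y:y+h,x:x+w]
        k,_,st,ce=cv2.connectedComponentsWithStats(z)
        for i in range(1,k):
            if st[i,4]>15: print(n,nm,st[i],ce[i])
E
```

```text
scene blue [398 335  12  24 187] [403.10695187 347.15508021]
scene orange [352 318  12  24 213] [357.15492958 329.78403756]
top orange [416 293  10   8  51] [420.23529412 296.39215686]
```

View pics/scene_crop.png

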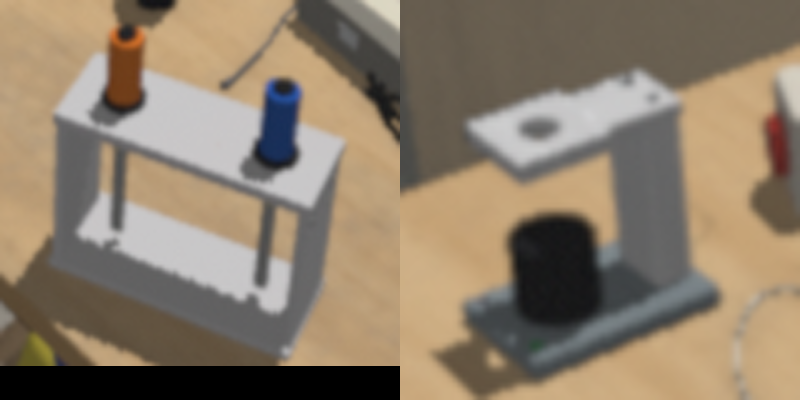

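View pics/top_crop.png

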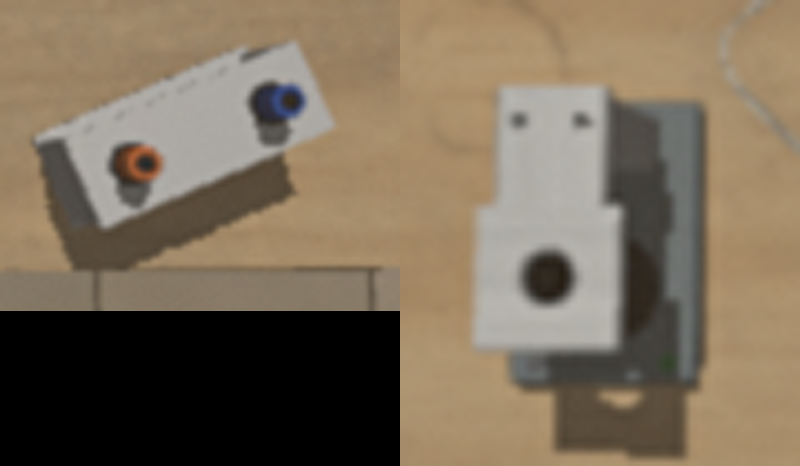

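Run:
```python
from h import *
cs,ct=cam("scene"),cam("top")
print("campos",-cs["R"].T@cs["t"],-ct["R"].T@ct["t"])
g=cv2.cvtColor(ct["img"],cv2.COLOR_RGB2GRAY); np.set_printoptions(precision=4,suppress=True,linewidth=250)
print(g[262:292,178:206])
print("cap top",onz(ct,455,282.3,.171),"scene",onz(cs,405.0,335.6,.171), tri([ray(ct,455,282.3),ray(cs,405,335.6)]))
print("handle scene",onz(cs,403.1,347.15,.1465), "orange",onz(cs,357.15,329.8,.1465), onz(ct,422.8,296.3,.171))
print("hole",onz(ct,192,276.2,.125),onz(cs,217.8,205.4,.125))
hsv=cv2.cvtColor(ct["img"],cv2.COLOR_RGB2HSV)
m=cv2.inRange(hsv,(100,100,30),(130,255,255))[270:295,440:470]; ys,xs=np.nonzero(m);print("blue top",xs.mean()+440,ys.mean()+270,xs.min()+440,xs.max()+440,ys.min()+270,ys.max()+270)
```

```text
campos [-0.10444109 -0.79322809  0.8339831 ] [0.41309196 0.01013043 1.58980752]
[[143 143 143 145 145 144 151 170 174 175 173 173 175 176 176 178 177 176 177 178 180 175 134  83  62  63  63  63]
 [143 142 142 143 145 144 151 169 175 174 173 173 174 175 176 178 177 176 177 177 179 174 131  81  61  62  65  64]
 [144 144 141 140 141 144 155 170 175 174 174 173 173 176 177 179 177 176 177 177 178 170 126  76  59  60  63  65]
 [145 145 142 143 147 152 166 175 175 174 174 173 174 176 176 178 177 176 177 177 177 171 135 105  94  71  63  64]
 [146 145 147 157 167 170 174 175 174 174 174 173 174 174 176 177 175 175 177 176 176 177 170 171 161 103  66  63]
 [143 145 146 160 174 177 175 174 175 174 174 174 174 174 176 174 175 174 175 176 176 178 179 182 169 108  66  64]
 [143 143 145 159 174 178 177 175 175 176 176 176 176 176 176 176 177 177 177 178 176 178 179 177 156  98  65  63]
 [142 141 143 156 171 174 174 173 172 173 171 173 172 173 173 173 172 173 173 172 172 174 176 173 150  95  64  64]
 [140 139 141 156 170 173 172 172 172 172 173 174 174 174 175 176 174 174 172 173 173 173 174 174 14
[... 2034 characters left out ...]
6  74  76  75  74  75  74  76  74  69  63  63  64]
 [153 152 152 152 151 153 153 146 117 108 104  96  91  84  66  60  60  60  60  62  61  61  62  62  62  64  64  64]
 [151 151 150 151 151 152 154 147 120 110 108  96  95  96  74  64  64  63  64  63  64  63  64  63  64  65  74  75]
 [150 151 150 150 151 151 153 148 126 106 104 101 102 101  76  63  64  65  62  64  63  65  66  66  65  73  93  94]]
cap top [ 0.4551 -0.3512  0.171 ] scene [ 0.456  -0.3533  0.171 ] [ 0.4559 -0.3521  0.1701]
handle scene [ 0.4526 -0.3548  0.1465] orange [ 0.4206 -0.2707  0.1465] [ 0.4205 -0.2687  0.171 ]
hole [0.477  0.3237 0.125 ] [0.4782 0.3205 0.125 ]
blue top 452.95454545454544 282.45454545454544 451 456 280 285
```

```bash
cat >> h.py <<'E'
from scipy.spatial.transform import Rotation as Ro
def pose(q=None):
    o=arm.get_obs(); q=o["orientation"]; return o["position"],Ro.from_quat([q[1],q[2],q[3],q[0]]).as_matrix()
np.set_printoptions(precision=4,suppress=True)
E
python3 - <<'E'
from h import *
p,R=pose();print(p);print(R)
d=np.array([.45,.30,.30])-p;print(R.T@d*1000)
c=cam("top")
print([onz(c,*q) for q in ((290,243,0),(245,225,0),(356,225,0))] if 0 else [onz(c,250,243,0),onz(c,355,225,0),onz(c,245,190,.436),onz(c,350,180,.436)])
a=onz(c,455,282.3,.171);b=onz(c,422.8,296.3,.171);print(b-a)
E
```

```text
[0.1488 0.5552 0.231 ]
[[-0.0002 -0.9659  0.2588]
 [-0.0007  0.2588  0.9659]
 [-1.      0.     -0.0008]]
[ -68.9183 -356.9948 -168.568 ]
[array([0.576 , 0.1867, 0.    ]), array([ 0.6258, -0.1141,  0.    ]), array([0.6431, 0.1495, 0.436 ]), array([ 0.663, -0.071,  0.436])]
[-0.0346  0.0825  0.    ]
```

```bash
python3 -m creep '[[100,[-15,-30,-14],[0,0,0]],[100,[-30,-70,-33],[0,0,0]],[100,[-45,-112,-53],[0,0,0]],[100,[-60,-154,-73],[0,0,0]],[100,[-69,-196,-93],[0,0,0]]]' 40; python3 -m creep '[[100,[0,-42,-20],[0,0,0]],[100,[0,-84,-40],[0,0,0]],[100,[0,-124,-60],[0,0,0]],[100,[0,-150,-74],[0,0,0]],[100,[0,-161,-78],[0,0,0]]]'
python3 - <<'E'
from h import *
p,R=pose();print(p);print(R,arm.get_obs()["joint_pos"])
for t in ([.45,-.0,.30],[.456,-.352,.25]): print(R.T@(np.array(t)-p)*1000)
E
```

```text
time: 0.85
position: [0.3154, 0.414, 0.3017]
orientation: [0.562, -0.431, 0.56, 0.431]
wrist_force: [0.3, 0.1, -0.0]
opening: 0.0858
time: 1.35
position: [0.4514, 0.2956, 0.3003]
orientation: [0.562, -0.43, 0.562, 0.429]
wrist_force: [-0.5, -0.4, 0.5]
opening: 0.0851
[0.4514 0.2956 0.3003]
[[ 0.0006 -0.965   0.2621]
 [-0.0007  0.2621  0.965 ]
 [-1.     -0.0008 -0.0005]] [ 0.5022  0.2108  1.4666 -0.0009  1.464  -0.8033]
[   0.4779  -76.1502 -285.6708]
[  50.7249 -174.1565 -623.7684]
```

```bash
python3 -m creep '[[100,[0,-8,-30],[0,0,0]],[100,[0,-20,-72],[0,0,0]],[100,[0,-32,-116],[0,0,0]],[100,[0,-44,-160],[0,0,0]],[100,[0,-56,-204],[0,0,0]]]'; python3 -m creep '[[100,[0,-12,-44],[0,0,0]],[100,[0,-24,-88],[0,0,0]],[100,[0,-36,-132],[0,0,0]],[100,[0,-48,-176],[0,0,0]],[100,[0,-59,-218],[0,0,0]]]';python3 -m creep '[[100,[0,-12,-44],[0,0,0]],[100,[0,-24,-88],[0,0,0]],[100,[10,-36,-132],[0,0,0]],[100,[20,-47,-170],[0,0,0]],[100,[30,-54,-195],[0,0,0]]]'
python3 - <<'E'
from h import *
p,R=pose();print(p);print(R,arm.get_obs()["joint_pos"])
for t in ([.4555,-.352,.23],): print(R.T@(np.array(t)-p)*1000)
E
```

```text
time: 1.85
position: [0.4502, 0.0856, 0.3004]
orientation: [0.561, -0.431, 0.56, 0.431]
wrist_force: [0.6, -0.5, -0.4]
opening: 0.0854
time: 2.35
position: [0.4512, -0.1405, 0.3005]
orientation: [0.561, -0.431, 0.561, 0.431]
wrist_force: [0.8, 0.3, 0.5]
opening: 0.0849
time: 2.85
position: [0.4534, -0.3441, 0.2699]
orientation: [0.561, -0.43, 0.561, 0.43]
wrist_force: [-0.2, 0.3, 0.1]
opening: 0.0852
[ 0.4534 -0.3441  0.2699]
[[ 0.0008 -0.9656  0.2599]
 [-0.0006  0.2599  0.9656]
 [-1.     -0.0009 -0.0003]] [-0.7235  0.2714  1.4588  0.0001  1.4104 -2.0314]
[39.9043 -4.0376 -7.0628]
```

```bash
python3 -m creep '[[100,[15,-2,-4],[0,0,0]],[100,[40,-4,-7],[0,0,0]],[100,[60,-4,-7],[0,0,0]],[100,[70,-4,-7],[0,0,0]],[100,[70,-4,-7],[0,0,0]]]'
python3 - <<'E'
from h import *
p,R=pose();print(p)
a=cam("scene")["img"][260:420,310:470,::-1];b=cam("top")["img"][240:320,410:490,::-1]
cv2.imwrite("pics/pre.png",np.hstack([cv2.resize(x,(400,400),interpolation=cv2.INTER_CUBIC) for x in(a,b)]))
E
```

```text
time: 3.35
position: [0.4545, -0.3483, 0.1987]
orientation: [0.561, -0.429, 0.561, 0.432]
wrist_force: [-0.3, -0.3, -0.2]
opening: 0.0854
[ 0.4545 -0.3483  0.1987]
```

View pics/pre.png

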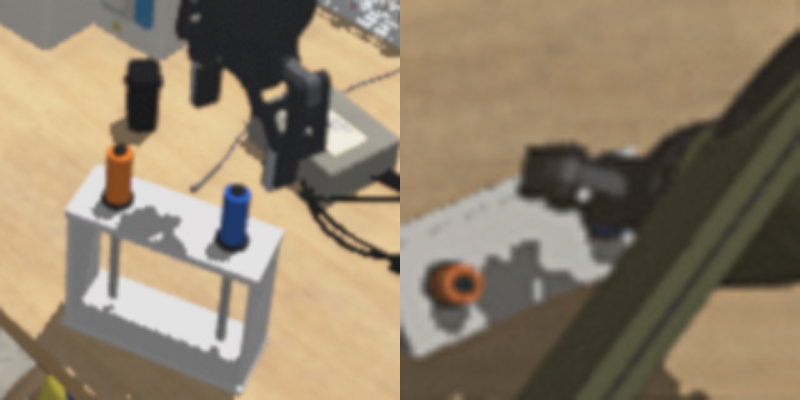

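```bash
python3 -m creep '[[100,[8,0,0],[0,0,0]],[100,[24,0,0],[0,0,0]],[100,[40,0,0],[0,0,0]],[100,[54,0,0],[0,0,0]],[100,[54,0,0],[0,0,0]]]'
python3 - <<'E'
from h import *
p,R=pose();print(p,R.T@(np.array([.4555,-.3525,.132])-p)*1000)
a=cam("scene")["img"][280:400,340:460,::-1];b=cam("top")["img"][240:320,410:490,::-1]
cv2.imwrite("pics/pre2.png",np.hstack([cv2.resize(x,(400,400),interpolation=cv2.INTER_CUBIC) for x in(a,b)]))
E
```

```text
time: 3.95
position: [0.4542, -0.3488, 0.145]
orientation: [0.561, -0.43, 0.561, 0.431]
wrist_force: [1.0, 0.9, 0.2]
opening: 0.0856
[ 0.4542 -0.3488  0.145 ] [13.0202 -2.2074 -3.272 ]
```

View pics/pre2.png

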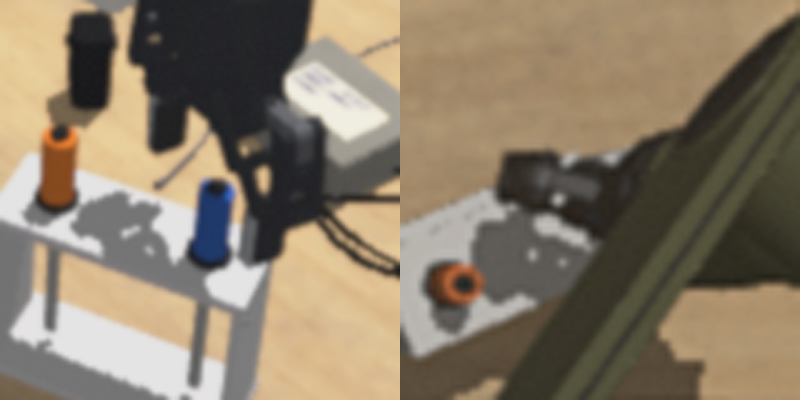

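```bash
python3 -m creep '[[100,[6,-1,-2],[0,0,0]],[100,[12,-2,-3],[0,0,0]],[100,[12,-2,-3],[0,0,0]],[60,[12,-2,-3],[0,0,0]],[45,[12,-2,-3],[0,0,0]]]' 30;  python3 - <<'E'
from h import *
o=arm.get_obs();p,R=pose();print(p,R.T@(np.array([.4555,-.3525,.132])-p)*1000)
a=cam("scene")["img"][280:400,340:460,::-1];b=cam("top")["img"][240:320,410:490,::-1]
cv2.imwrite("pics/pre3.png",np.hstack([cv2.resize(x,(400,400),interpolation=cv2.INTER_CUBIC) for x in(a,b)]))
E
```

```text
time: 4.55
position: [0.4563, -0.3532, 0.1344]
orientation: [0.561, -0.431, 0.561, 0.43]
wrist_force: [0.1, -0.8, 0.9]
opening: 0.0592
[ 0.4563 -0.3532  0.1344] [2.4384 0.8989 0.4337]
```

View pics/pre3.png

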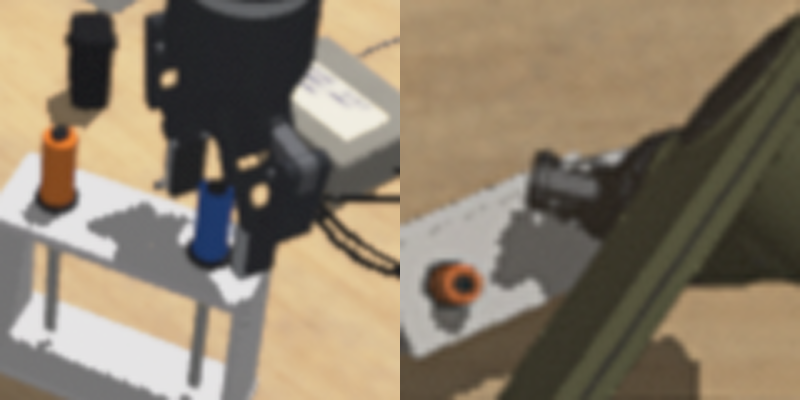

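```bash
python3 -m creep '[[35,[0,0,0],[0,0,0]],[25,[0,0,0],[0,0,0]],[15,[0,0,0],[0,0,0]],[10,[0,0,0],[0,0,0]],[10,[0,0,0],[0,0,0]]]' 30; python3 -m creep '[[10,[0,0,0],[0,0,0]],[10,[0,0,0],[0,0,0]],[10,[0,0,0],[0,0,0]],[10,[0,0,0],[0,0,0]],[10,[0,0,0],[0,0,0]]]'
python3 - <<'E'
from h import *
p,R=pose();print(p)
a=cam("scene")["img"][280:400,340:460,::-1];b=cam("top")["img"][240:320,410:490,::-1]
cv2.imwrite("pics/grip.png",np.hstack([cv2.resize(x,(400,400),interpolation=cv2.INTER_CUBIC) for x in(a,b)]))
E
```

```text
time: 5.15
position: [0.4563, -0.3529, 0.1345]
orientation: [0.561, -0.43, 0.561, 0.43]
wrist_force: [0.1, 0.7, 1.8]
opening: 0.0192
time: 5.65
position: [0.4563, -0.3529, 0.1345]
orientation: [0.561, -0.43, 0.561, 0.43]
wrist_force: [-0.4, 2.3, 4.8]
opening: 0.0189
[ 0.4563 -0.3529  0.1345]
```

View pics/grip.png

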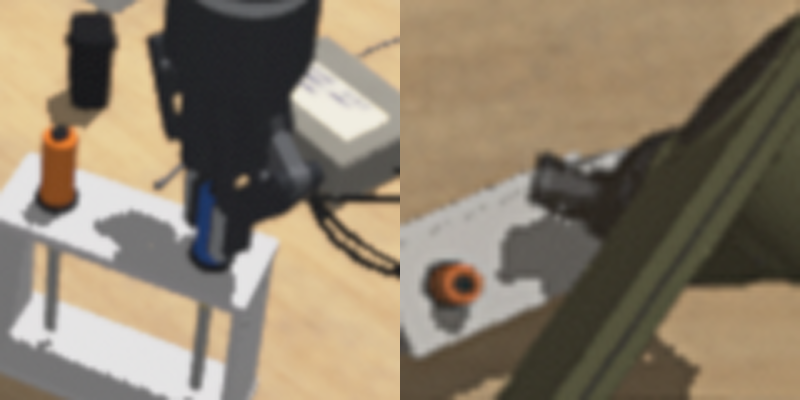

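```bash
python3 -m creep '[[10,[0,0,0],[0,0,0]],[10,[-6,0,0],[0,0,0]],[10,[-20,0,0],[0,0,0]],[10,[-40,0,0],[0,0,0]],[10,[-60,0,0],[0,0,0]]]' 60; python3 -m creep '[[10,[-25,0,0],[0,0,0]],[10,[-50,0,0],[0,0,0]],[10,[-75,0,0],[0,0,0]],[10,[-95,0,0],[0,0,0]],[10,[-105,0,0],[0,0,0]]]'
python3 - <<'E'
from h import *
p,R=pose();print(p)
print(R.T@(np.array([.45,.18,.31])-p)*1000)
a=cam("scene")["img"][180:420,300:540,::-1]
cv2.imwrite("pics/lift.png",cv2.resize(a,(600,600),interpolation=cv2.INTER_CUBIC))
E
```

```text
time: 6.25
position: [0.4556, -0.3535, 0.1943]
orientation: [0.561, -0.43, 0.561, 0.431]
wrist_force: [-0.1, 0.7, -1.2]
opening: 0.0185
time: 6.75
position: [0.4566, -0.3543, 0.3012]
orientation: [0.561, -0.432, 0.561, 0.429]
wrist_force: [0.2, -0.2, -0.5]
opening: 0.0185
[ 0.4566 -0.3543  0.3012]
[-10.3835 144.8083 514.2708]
```

View pics/lift.png

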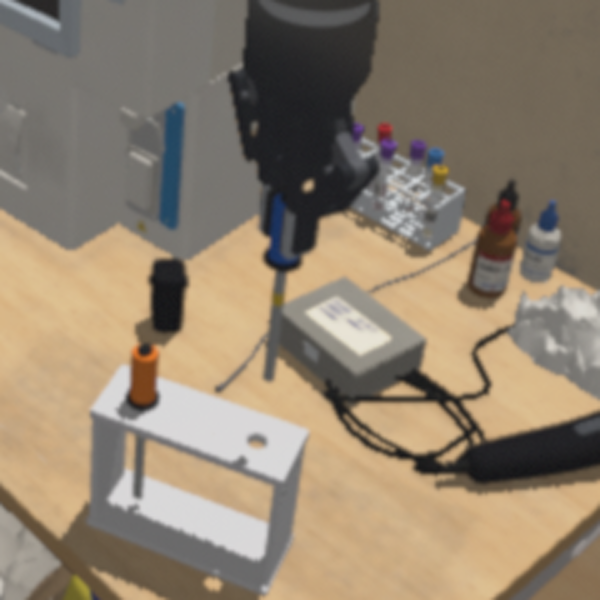

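```bash
python3 -m creep '[[10,[-4,4,16],[0,0,0]],[10,[-10,11,46],[0,0,0]],[10,[-10,20,84],[0,0,0]],[10,[-10,29,123],[0,0,0]],[10,[-10,38,162],[0,0,0]]]'; python3 -m creep '[[10,[0,10,41],[0,0,0]],[10,[0,20,82],[0,0,0]],[10,[0,29,123],[0,0,0]],[10,[0,39,164],[0,0,0]],[10,[0,49,205],[0,0,0]]]';  python3 -m creep '[[10,[0,10,41],[0,0,0]],[10,[0,20,82],[0,0,0]],[10,[0,29,120],[0,0,0]],[10,[0,35,148],[0,0,0]],[10,[0,38,160],[0,0,0]]]'
python3 - <<'E'
from h import *
p,R=pose();print(p)
print(R.T@(np.array([.477,.322,.31])-p)*1000)
E
```

```text
time: 7.3
position: [0.4601, -0.1842, 0.3077]
orientation: [0.561, -0.429, 0.561, 0.431]
wrist_force: [0.4, 0.1, 0.5]
opening: 0.0184
time: 7.8
position: [0.4653, 0.0262, 0.3079]
orientation: [0.56, -0.43, 0.562, 0.431]
wrist_force: [0.6, -0.4, -0.7]
opening: 0.0185
time: 8.3
position: [0.4701, 0.191, 0.3078]
orientation: [0.559, -0.431, 0.561, 0.432]
wrist_force: [-0.0, 0.3, -1.5]
opening: 0.0183
[0.4701 0.191  0.3078]
[ -2.2519  26.8301 128.3779]
```

```bash
python3 -m creep '[[10,[0,7,32],[0,0,0]],[10,[0,14,64],[0,0,0]],[10,[0,20,92],[0,0,0]],[10,[0,25,115],[0,0,0]],[10,[0,27,128],[0,0,0]]]'; python3 -m creep '[[10,[0,0,0],[0,0,0]],[10,[0,0,0],[0,0,0]],[10,[0,0,0],[0,0,0]],[10,[0,0,0],[0,0,0]],[10,[0,0,0],[0,0,0]]]'
python3 - <<'E'
from h import *
p,R=pose();print(p)
cs=cam("scene");ct=cam("top")
cv2.imwrite("pics/hs.png",cv2.resize(cs["img"][80:260,150:330,::-1],(720,600),interpolation=cv2.INTER_CUBIC)) if 0 else cv2.imwrite("pics/hs.png",cv2.resize(cs["img"][110:260,150:300,::-1],(600,600),interpolation=cv2.INTER_CUBIC))
cv2.imwrite("pics/ht.png",cv2.resize(ct["img"][220:320,150:250,::-1],(600,600),interpolation=cv2.INTER_CUBIC))
E
```

```text
time: 8.8
position: [0.4779, 0.32, 0.3081]
orientation: [0.56, -0.431, 0.562, 0.431]
wrist_force: [1.3, 0.5, -0.9]
opening: 0.0186
time: 9.3
position: [0.479, 0.3181, 0.3095]
orientation: [0.561, -0.43, 0.561, 0.43]
wrist_force: [-0.2, -0.1, -0.5]
opening: 0.0182
[0.479  0.3181 0.3095]
```

View pics/hs.png

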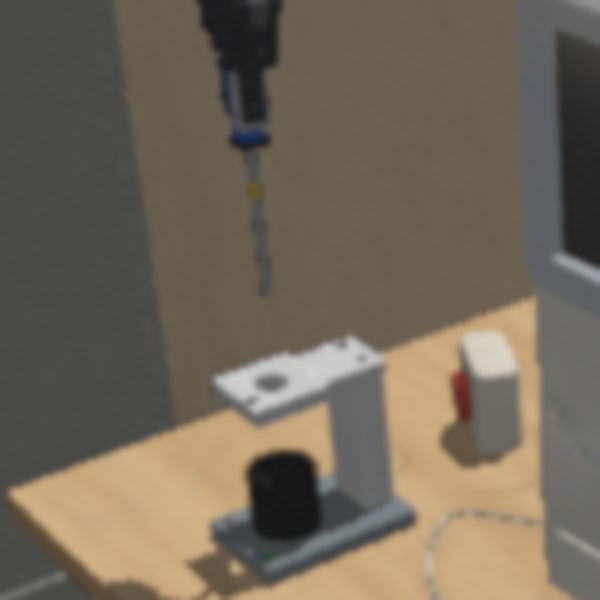

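View pics/ht.png

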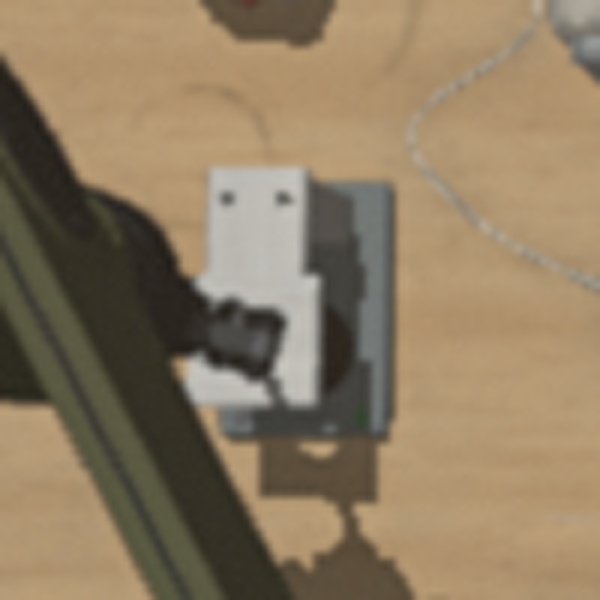

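Run:
```python
from h import *
cs=cam("scene");ct=cam("top")
a=cv2.resize(cs["img"][140:190,195:235,::-1],(480,600),interpolation=cv2.INTER_NEAREST);b=cv2.resize(ct["img"][265:297,180:206,::-1],(487,600),interpolation=cv2.INTER_NEAREST)
cv2.imwrite("pics/z.png",np.hstack([b,a])[:,:800]); cv2.imwrite("pics/za.png",a);cv2.imwrite("pics/zb.png",b)
p,R=pose();tcp=p
for z in (.19,.265,.294,.321): print(z,proj(cs,[p[0],p[1],z]),proj(ct,[p[0],p[1],z]))
```

```text
0.19 [215.8031 183.3339] [188.5138 274.3114]
0.265 [212.5985 156.1693] [181.5517 272.8642]
0.294 [211.3051 145.2058] [178.645 272.26 ]
0.321 [210.0722 134.7549] [175.8199 271.6727]
```

View pics/za.png

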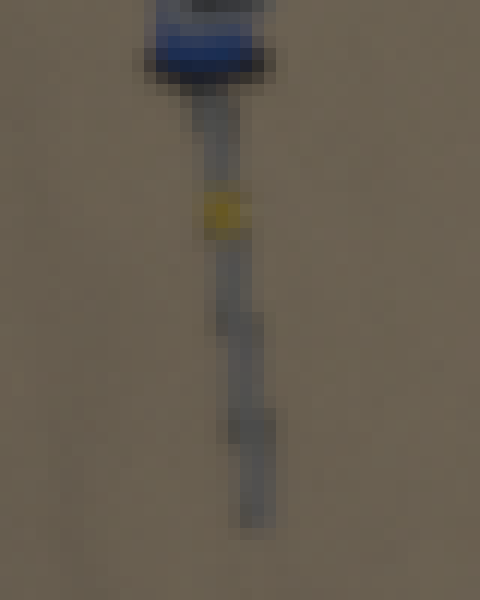

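View pics/zb.png

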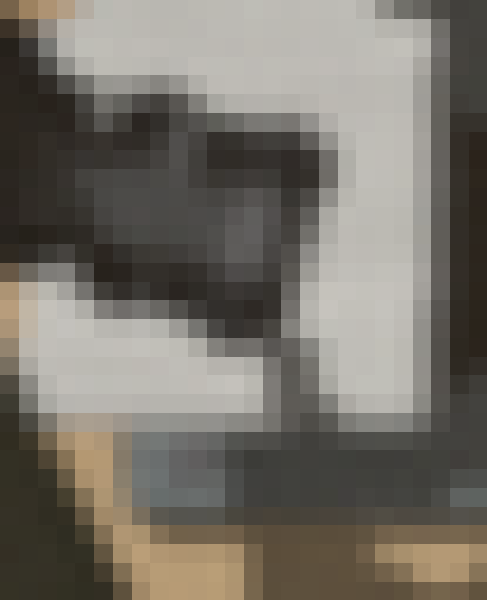

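Run:
```python
from h import *
ct=cam("top")
b=ct["img"][262:290,170:206,::-1].astype(float)
b=np.clip((b-20)*2.6,0,255).astype(np.uint8)
cv2.imwrite("pics/zc.png",cv2.resize(b,(792,600)[:2] if 0 else (770,600),interpolation=cv2.INTER_CUBIC))
```

```text
(no output)
```

View pics/zc.png

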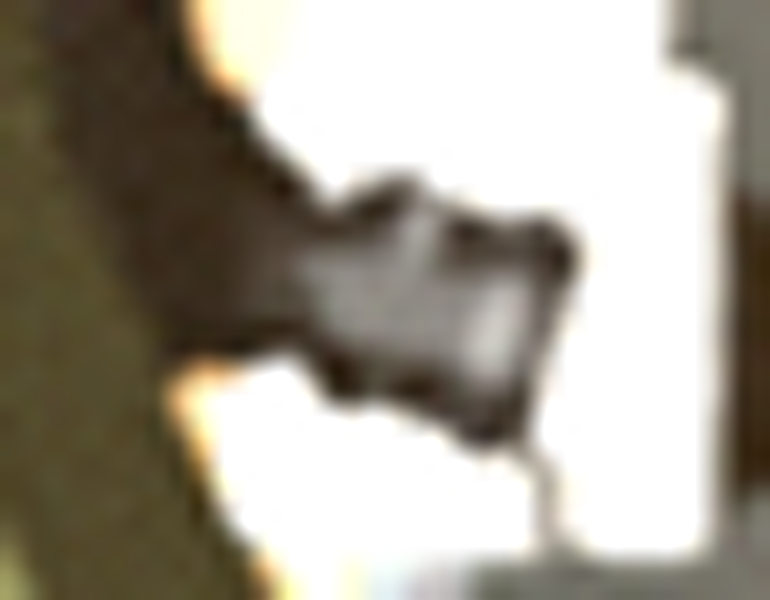

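```bash
python3 -m creep '[[10,[0,0,0],[7,0,0]],[10,[0,0,0],[15,0,0]],[10,[0,0,0],[23,0,0]],[10,[0,0,0],[31,0,0]],[10,[0,0,0],[39,0,0]]]';python3 -m creep '[[10,[0,0,0],[8,0,0]],[10,[0,0,0],[16,0,0]],[10,[0,0,0],[24,0,0]],[10,[0,0,0],[32,0,0]],[10,[0,0,0],[36,0,0]]]'; python3 -m creep '[[10,[0,0,0],[0,0,0]],[10,[0,0,0],[0,0,0]],[10,[0,0,0],[0,0,0]],[10,[0,0,0],[0,0,0]],[10,[0,0,0],[0,0,0]]]'
python3 - <<'E'
from h import *
p,R=pose();print(p,arm.get_obs()["joint_pos"]);print(R)
cs=cam("scene");ct=cam("top")
for z in (.19,.265,.294,.321): print(z,proj(cs,[p[0],p[1],z]),proj(ct,[p[0],p[1],z]))
a=cv2.resize(cs["img"][140:190,195:235,::-1],(480,600),interpolation=cv2.INTER_NEAREST);b=cv2.resize(ct["img"][260:292,170:210,::-1],(750,600),interpolation=cv2.INTER_NEAREST)
cv2.imwrite("pics/ra.png",a);cv2.imwrite("pics/rb.png",b)
E
```

```text
time: 10.05
position: [0.4788, 0.319, 0.3093]
orientation: [0.673, -0.217, 0.673, 0.217]
wrist_force: [0.6, 0.5, -1.0]
opening: 0.0185
time: 10.55
position: [0.4789, 0.319, 0.3093]
orientation: [0.707, 0.002, 0.707, -0.002]
wrist_force: [0.4, -0.4, -2.4]
opening: 0.0187
time: 11.05
position: [0.4789, 0.3189, 0.3093]
orientation: [0.707, -0.0, 0.707, 0.0]
wrist_force: [-0.3, 1.1, -0.5]
opening: 0.0185
[0.4789 0.3189 0.3093] [ 0.5141  0.2587  1.3787 -0.      1.5042  0.5137]
[[-0.     -0.0004  1.    ]
 [-0.      1.      0.0004]
 [-1.     -0.     -0.    ]]
0.19 [215.7168 183.3012] [188.3953 274.3429]
0.265 [212.5098 156.1386] [181.4265 272.8975]
0.294 [211.2155 145.1759] [178.517 272.294]
0.321 [209.9817 134.7259] [175.6892 271.7074]
```

View pics/ra.png

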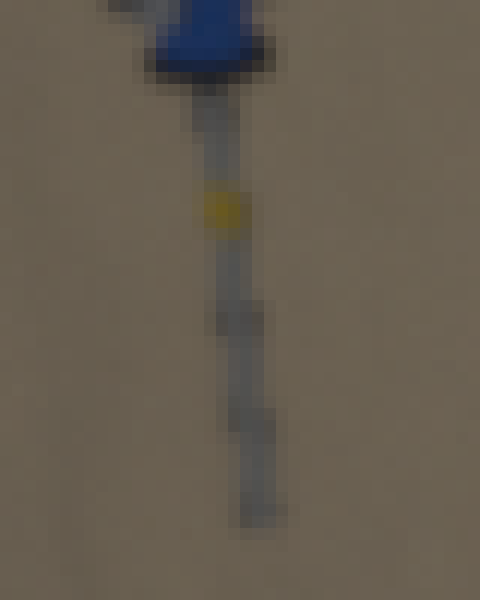

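View pics/rb.png

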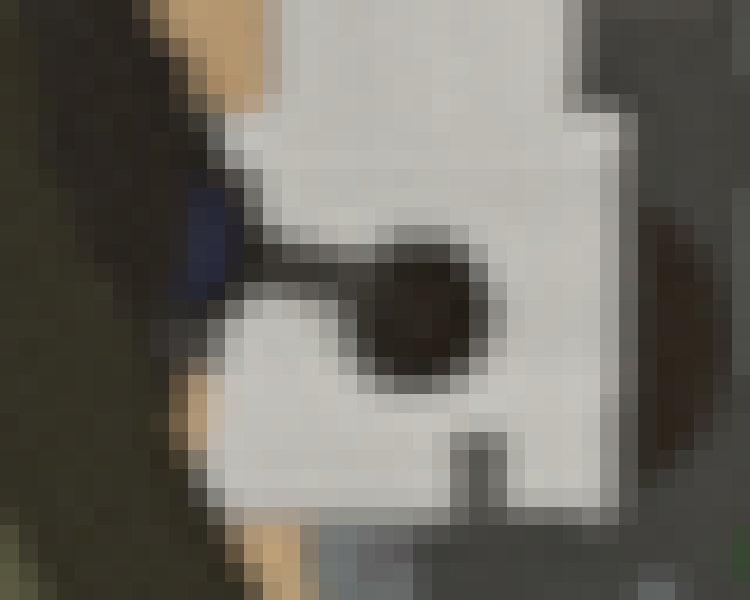

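Run:
```python
from h import *
p,R=pose()
cs=cam("scene");ct=cam("top")
np.set_printoptions(linewidth=220)
im=cs["img"].astype(int)
yb=(im[...,0]+im[...,1])/2-im[...,2]
print("yellow",yb[150:164,208:219].round().astype(int))
g=cv2.cvtColor(cs["img"],cv2.COLOR_RGB2GRAY).astype(int)
w=np.clip(45-yb,0,None) 
print("sat",yb[176:188,210:222].round().astype(int))
for v in list(range(148,155))+list(range(160,184)):
    r=yb[v,207:223]; bg=np.median(r); ww=np.clip(bg-r-3,0,None); u=(ww*np.arange(207,223)).sum()/ww.sum()
    print(v,round(u,2),end="; ")
print()
gt=cv2.cvtColor(ct["img"],cv2.COLOR_RGB2GRAY).astype(int)
print(gt[266:284,178:200])
for c in range(182,189):
    r=gt[268:280,c]; ww=np.clip(155-r,0,None); print(c,round((ww*np.arange(268,280)).sum()/ww.sum(),2))
```

```text
yellow [[20 19 16  7  2  2  8 18 20 20 20]
 [20 20 18 12  4  2  8 17 20 20 20]
 [20 20 20 14  4  3  8 17 19 20 20]
 [20 20 20 14  5  2  7 17 20 20 20]
 [20 20 20 16  9  7 12 17 19 20 20]
 [20 20 20 22 27 26 24 20 20 20 20]
 [21 20 21 28 44 52 42 26 20 19 20]
 [20 20 21 29 52 64 54 31 22 20 20]
 [20 20 22 26 42 54 50 30 22 20 20]
 [21 20 20 22 26 29 27 19 20 20 20]
 [19 20 20 19 16 11 10 10 18 20 20]
 [20 19 20 19 15  6  4  8 18 21 20]
 [20 20 20 18 14  4  2  8 17 20 20]
 [20 20 20 20 14  5  2  8 16 20 21]]
sat [[20 20 19 18 12  4  1  6 16 20 20 19]
 [20 20 20 18 13  4  2  7 16 20 20 20]
 [20 20 19 18 14  4  2  7 16 20 20 20]
 [20 19 20 19 14  4  2  8 16 20 21 20]
 [20 20 20 18 14  3  1  8 16 19 20 20]
 [19 20 19 19 14  5  2  6 15 19 19 20]
 [19 20 20 18 15  5  2  5 12 18 20 20]
 [20 20 20 19 16  8  6  8 16 19 20 20]
 [20 21 20 20 18 16 14 15 18 20 20 20]
 [20 21 20 19 20 19 18 19 20 19 20 20]
 [21 20 20 19 20 20 20 19 19 20 20 20]
 [20 19 20 19 19 19 20 19 19 20 20 20]]
148 212.25; 149 212.34; 150 212.46; 151 212.66; 152 212.77; 153 212.82; 154 212.82; 160 213.98; 161 213.82; 162 213
[... 1270 characters left out ...]
9 100 164 187 189 188 183 162 106  52  36  38  38  36  31  73 145 180 186 185]
 [ 48  60  70 117 176 189 187 187 186 172 128  67  34  35  32  32  41 100 165 185 186 186]
 [ 43  62 100 142 181 192 188 188 190 186 159 105  60  37  34  49  85 141 184 191 189 190]
 [ 42  80 140 176 190 193 190 190 191 192 186 160 124 100  98 118 148 183 194 194 192 192]
 [ 47  87 151 181 190 191 190 190 190 191 191 187 180 178 179 183 190 196 194 192 192 192]
 [ 53  97 154 183 190 190 188 189 189 189 189 191 191 193 194 192 184 180 181 188 189 189]
 [ 48  83 147 185 190 188 187 187 187 187 186 188 188 188 190 180 137 113 131 178 190 187]]
182 272.33
183 272.68
184 273.5
185 273.85
186 274.0
187 274.25
188 275.22
```

Run:
```python
from h import *
cs=cam("scene");ct=cam("top")
np.set_printoptions(linewidth=220)
g=cv2.cvtColor(cs["img"],cv2.COLOR_RGB2GRAY).astype(int)
print(g[197:216,202:232])
print("tip",onz(cs,216.1,182.9,.1898),"band",onz(cs,213.4,156.0,.2648))
# predicted outlines
for nm,c in(("scene",cs),("top",ct)):
  for X in ([.477,.3225],[.4775,.3205]):
    print(nm,X,"plate corners (front-left.. )",[proj(c,[X[0]+a*.028,X[1]+b*.028,.125]).round(2) for a,b in((-1,1),(-1,-1),(1,-1))],"hole",proj(c,[*X,.125]).round(2),
     "rim",[proj(c,[X[0]+a*.011,X[1]+b*.011,.125]).round(1) for a,b in((.77,-.64),(-.77,.64),(.64,.77),(-.64,-.77))])
```

```text
[[ 94  92  93  93  93  93  93  94  96  96  96  96  95  96  96  97  97  99 106 112 103  98 100 108 121 129 146 171 185 199]
 [ 93  93  93  92  93  93  93  95  95  96  95  95  95  97  98 108 120 127 142 155 137 130 130 146 169 178 184 194 200 202]
 [ 92  93  93  93  93  93  93  94  95  96  97  98 107 120 129 144 168 177 182 189 184 183 181 184 195 198 199 201 202 202]
 [ 92  92  93  93  93  93  93  94  97 102 113 126 145 170 178 184 194 197 199 200 201 202 200 200 201 202 202 203 204 204]
 [ 92  92  92  92  93  94  96 107 122 135 155 173 185 195 200 200 200 200 200 201 202 202 203 202 203 205 204 204 204 204]
 [ 93  92  93  97 106 120 129 147 172 181 189 196 198 198 197 194 194 195 196 198 200 201 202 202 206 209 208 205 203 204]
 [ 94 104 118 127 146 172 182 189 200 202 202 198 190 181 170 162 161 166 173 185 196 200 201 202 204 209 210 206 203 202]
 [ 99 127 164 178 186 198 203 205 207 206 203 188 162 141 130 123 123 128 138 160 185 198 201 201 202 204 207 204 202 197]
 [ 98 126 170 192 200 204 205 206 206 206 200 177 136 112 107 105 106 109 118 145 181 197 201 201 201 202 203 203 19
[... 1574 characters left out ...]
s (front-left.. ) [array([202.67, 204.78]), array([213.72, 213.25]), array([232.52, 206.19])] hole [217.56 205.48] rim [array([221.8, 205.5]), array([213.3, 205.5]), array([218.2, 203.4]), array([216.9, 207.6])]
top [0.477, 0.3225] plate corners (front-left.. ) [array([181.52, 287.05]), array([203.01, 286.9 ]), array([203.37, 265.42])] hole [192.47 276.21] rim [array([195.2, 272.9]), array([189.7, 279.5]), array([189.3, 273.5]), array([195.7, 278.9])]
top [0.4775, 0.3205] plate corners (front-left.. ) [array([182.29, 286.85]), array([203.78, 286.7 ]), array([204.14, 265.22])] hole [193.24 276.01] rim [array([196. , 272.7]), array([190.5, 279.3]), array([190.1, 273.3]), array([196.4, 278.7])]
```

```bash
python3 -m creep '[[10,[0,1,-1],[0,0,0]],[10,[10,2,-2.5],[0,0,0]],[10,[25,2,-2.5],[0,0,0]],[10,[40,2,-2.5],[0,0,0]],[10,[50,2,-2.5],[0,0,0]]]'; python3 -m creep '[[10,[0,0,0],[0,0,0]],[10,[0,0,0],[0,0,0]],[10,[0,0,0],[0,0,0]],[10,[0,0,0],[0,0,0]],[10,[0,0,0],[0,0,0]]]'
cat > look.py <<'E'
from h import *
import sys
np.set_printoptions(linewidth=220)
p,R=pose();print(p); cs=cam("scene");ct=cam("top")
zt=p[2]-.1195
for z in (zt,zt+.075,zt+.105): print(round(z,4),proj(cs,[p[0],p[1],z]),proj(ct,[p[0],p[1],z]))
n=sys.argv[1]
a=cs["img"][160:215,195:240,::-1];b=ct["img"][260:292,170:210,::-1]
cv2.imwrite(f"pics/{n}.png",np.hstack([cv2.resize(a,(400,489),interpolation=cv2.INTER_NEAREST),cv2.copyMakeBorder(cv2.resize(b,(400,320),interpolation=cv2.INTER_NEAREST),0,169,0,0,0)]))
im=cs["img"].astype(int); yb=(im[...,0]+im[...,1])/2-im[...,2]
m=np.zeros(yb.shape); s=slice(140,210),slice(200,230); 
bg=np.median(yb[140:200,200:230]); w=np.clip(yb[s]-bg-5,0,None); w[w<8]=0
Y,X=np.mgrid[s]; print("bg",bg)
w2=w.copy(); i=np.unravel_index(w2.argmax(),w2.shape); print("yellow peak",X[i],Y[i])
k=(abs(Y-Y[i])<5)&(abs(X-X[i])<5); print("yellow",(w*X*k).sum()/(w*k).sum(),(w*Y*k).sum()/(w*k).sum())
E
python3 look.py d1
```

```text
time: 11.85
position: [0.4755, 0.3206, 0.2575]
orientation: [0.706, -0.0, 0.708, -0.0]
wrist_force: [0.5, -0.8, -1.2]
opening: 0.0185
time: 12.35
position: [0.4767, 0.3211, 0.26]
orientation: [0.707, 0.0, 0.707, 0.0]
wrist_force: [0.5, 0.1, -0.6]
opening: 0.0183
[0.4767 0.3211 0.26  ]
0.1405 [216.559  200.3005] [191.7396 276.0665]
0.2155 [213.4431 174.2104] [185.2009 274.7661]
0.2455 [212.1427 163.3224] [182.3822 274.2056]
bg 19.0
yellow peak 214 175
yellow 214.02184466019418 175.09708737864077
```

View pics/d1.png

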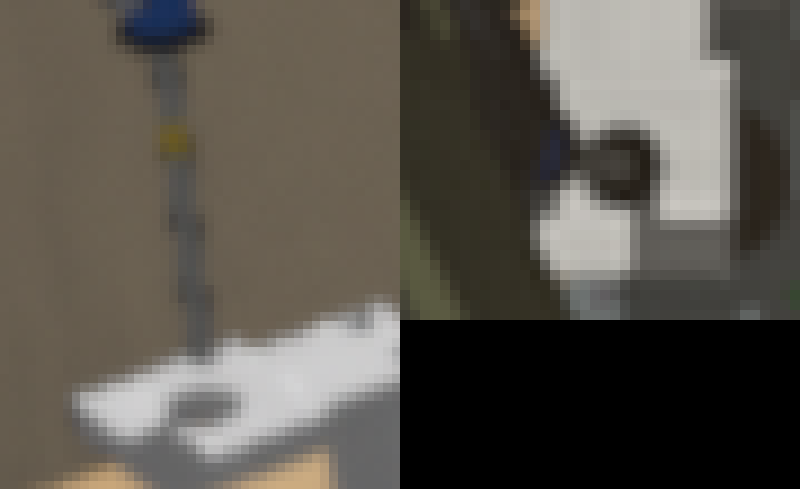

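Run:
```python
from h import *
cs=cam("scene");ct=cam("top")
np.set_printoptions(linewidth=220)
print(cv2.cvtColor(ct["img"],cv2.COLOR_RGB2GRAY)[270:284,184:200])
im=cs["img"].astype(int); yb=(im[...,0]+im[...,1])/2-im[...,2]
for v in range(178,197):
    r=yb[v,207:223]; ww=np.clip(np.median(r)-r-3,0,None); print(v,round((ww*np.arange(207,223)).sum()/ww.sum(),2),end="; ")
print(); print(cv2.cvtColor(cs["img"],cv2.COLOR_RGB2GRAY)[194:210,209:226])
```

```text
[[ 34  86 163 186 187 183 184 185 186 185 184 184 183 183 183 183]
 [ 34  53 112 168 187 188 182 179 179 179 184 186 186 184 183 185]
 [ 36  37  61 127 180 181 158 137 131 135 162 183 188 187 185 187]
 [ 40  39  39  89 149 132  93  67  60  66 101 153 184 189 188 187]
 [ 40  43  38  54  88  75  51  41  37  32  49 112 174 189 188 187]
 [ 42  44  38  40  57  60  60  64  56  44  34  80 157 184 185 187]
 [ 43  41  39  50  59  61  66  66  62  48  32  68 140 180 185 184]
 [ 41  38  61  94  83  60  57  61  60  47  34  73 146 180 185 185]
 [ 43  55 112 154 126  69  41  42  43  36  36  91 165 186 186 185]
 [ 56  97 170 189 162 105  59  38  34  36  46 106 179 193 191 191]
 [ 78 118 181 197 186 159 123 102  91  71  70 118 184 198 196 197]
 [125 149 183 192 192 188 180 181 171 119  90 115 171 185 184 185]
 [171 187 190 191 190 191 192 195 185 126  92  97 116 120 120 119]
 [179 193 190 188 189 187 188 191 181 123  91  92  92  91  89  90]]
178 215.23; 179 214.79; 180 214.86; 181 214.86; 182 214.81; 183 214.94; 184 215.19; 185 215.43; 186 215.68; 187 215.83; 188 215.89; 189 215.84; 190 215.85; 191 2
[... 504 characters left out ...]
102 113 126 144 158 140 120 138 175 195 201 202 203 201 201]
 [108 122 135 155 173 184 191 180 168 178 192 200 202 202 203 203 202]
 [148 173 182 190 197 198 198 192 186 190 194 196 198 201 201 203 203]
 [190 201 203 203 199 191 181 170 161 162 167 173 186 197 201 202 203]
 [206 207 208 202 189 163 141 130 124 124 129 138 161 186 199 201 202]
 [207 207 207 200 177 136 113 106 106 106 108 118 146 182 199 202 201]
 [205 206 206 198 169 124 105 102 102 106 116 135 163 191 202 203 202]
 [202 200 194 180 146 121 123 125 128 133 151 174 189 199 203 201 198]
 [187 179 155 139 119 129 157 170 178 181 187 196 199 199 194 188 177]
 [143 135 117 107 105 117 140 161 188 201 201 196 192 183 164 147 135]]
```

```bash
python3 -m creep '[[10,[0,1.5,0],[0,0,0]],[10,[0,1.5,0],[0,0,0]],[10,[3,1.5,0],[0,0,0]],[10,[8,1.5,0],[0,0,0]],[10,[15,1.5,0],[0,0,0]]]'; python3 -m creep '[[10,[8,0,0],[0,0,0]],[10,[16,0,0],[0,0,0]],[10,[24,0,0],[0,0,0]],[10,[30,0,0],[0,0,0]],[10,[30,0,0],[0,0,0]]]'; python3 -m creep '[[10,[0,0,0],[0,0,0]],[10,[0,0,0],[0,0,0]],[10,[0,0,0],[0,0,0]],[10,[0,0,0],[0,0,0]],[10,[0,0,0],[0,0,0]]]'
python3 look.py d2
python3 - <<'E'
from h import *
cs=cam("scene");ct=cam("top")
np.set_printoptions(linewidth=220)
print(cv2.cvtColor(ct["img"],cv2.COLOR_RGB2GRAY)[270:284,182:200])
print(cv2.cvtColor(cs["img"],cv2.COLOR_RGB2GRAY)[187:212,207:226])
E
```

```text
time: 13.05
position: [0.4765, 0.3225, 0.244]
orientation: [0.707, 0.0, 0.707, 0.0]
wrist_force: [0.5, 0.8, -0.8]
opening: 0.0184
time: 13.55
position: [0.4757, 0.322, 0.213]
orientation: [0.706, -0.0, 0.708, -0.0]
wrist_force: [1.0, 0.7, -0.8]
opening: 0.0186
time: 14.05
position: [0.4765, 0.3225, 0.2146]
orientation: [0.707, 0.0, 0.707, 0.0]
wrist_force: [0.1, 0.3, -0.2]
opening: 0.0187
[0.4765 0.3225 0.2146]
0.0951 [218.0183 215.1673] [194.8604 276.869 ]
0.1701 [215.0044 190.0109] [188.6936 275.6521]
0.2001 [213.7476 179.5208] [186.0414 275.1288]
bg 8.5
yellow peak 216 191
yellow 215.96449704142012 190.7360946745562
[[ 40  40  40  40  37  35  49 109 175 188 185 185 184 183 182 182 182 183]
 [ 41  39  38  36  37  35  43 100 166 182 181 179 183 186 184 184 184 184]
 [ 43  40  39  38  37  35  36  61 109 128 133 136 162 182 188 187 186 187]
 [ 43  41  41  37  37  38  38  39  49  59  63  66 100 154 184 189 187 189]
 [ 47  43  39  39  38  38  40  42  37  36  35  31  50 112 176 191 191 190]
 [ 49  46  39  38  38  37  42  44  40  44  51  45  41  83 153 176 179 177]
 [ 50  47  39  39  35  
[... 1853 characters left out ...]
90 202 204 202 200 190 165 117  90 106 142 169 187 197 201 203 204]
 [200 204 206 209 208 204 189 162 133 102  87  92 112 135 161 186 199 202 202]
 [205 206 207 207 207 198 170 133 108  92  84  86  96 115 146 182 200 203 202]
 [202 200 195 193 192 179 142 112 100  91  85  86  94 115 152 188 202 204 202]
 [184 179 156 149 147 138 115 104 100  95  91  91  95 110 144 181 195 200 198]
 [141 137 117 109 110 108 104 102 101 100  99  99  99 105 125 153 168 182 177]
 [107 106 102 101 101 100 102 103 102 105 110 118 111 114 130 150 145 142 135]
 [ 96 100 100 100 100 101 110 122 127 127 135 147 128 129 133 132 120 111 108]
 [103 104 101 100 101 109 137 165 167 157 147 145 124 118 119 111 105 103 105]]
```

View pics/d2.png

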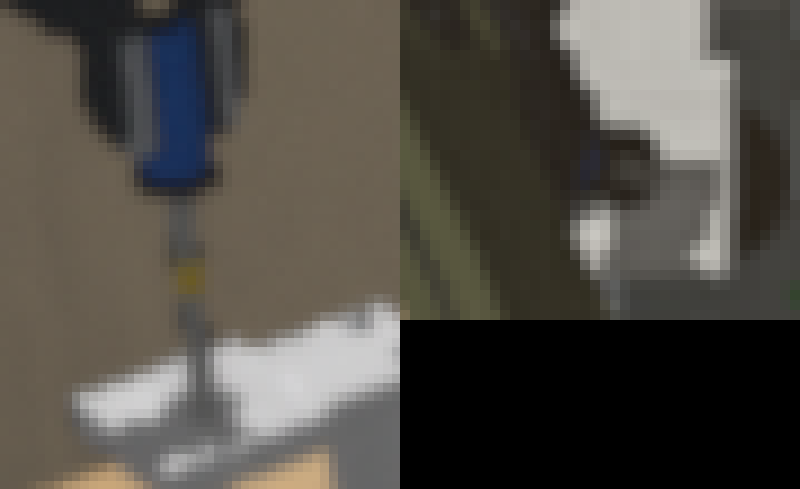

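```bash
python3 -m creep '[[10,[3,0,0],[0,0,0]],[10,[9,0,0],[0,0,0]],[10,[15,0,0],[0,0,0]],[10,[21,0,0],[0,0,0]],[10,[26,0,0],[0,0,0]]]'; python3 -m creep '[[10,[5,0,0],[0,0,0]],[10,[10,0,0],[0,0,0]],[10,[14,0,0],[0,0,0]],[10,[17,0,0],[0,0,0]],[10,[18.5,0,0],[0,0,0]]]'; python3 -m creep '[[10,[0,0,0],[0,0,0]],[10,[0,0,0],[0,0,0]],[10,[0,0,0],[0,0,0]],[10,[0,0,0],[0,0,0]],[10,[0,0,0],[0,0,0]]]'
python3 look.py d3
python3 - <<'E'
from h import *
cs=cam("scene");ct=cam("top")
np.set_printoptions(linewidth=220)
im=cs["img"].astype(int); yb=(im[...,0]+im[...,1])/2-im[...,2]
print(yb[198:212,209:226].round().astype(int))
print(cv2.cvtColor(cs["img"],cv2.COLOR_RGB2GRAY)[194:212,209:226])
print("pred",proj(cs,[.4765,.3225,.125]))
cv2.imwrite("pics/d3z.png",cv2.resize(cs["img"][170:250,190:250,::-1],(450,600),interpolation=cv2.INTER_CUBIC))
E
```

```text
time: 14.75
position: [0.4761, 0.3222, 0.1873]
orientation: [0.707, -0.0, 0.707, -0.0]
wrist_force: [-0.8, -0.1, -1.2]
opening: 0.0186
time: 15.25
position: [0.4763, 0.3224, 0.1694]
orientation: [0.707, -0.0, 0.707, -0.0]
wrist_force: [-0.1, 0.4, -0.9]
opening: 0.0182
time: 15.75
position: [0.4765, 0.3225, 0.17]
orientation: [0.707, 0.0, 0.707, 0.0]
wrist_force: [-0.8, -0.5, -0.3]
opening: 0.0185
[0.4765 0.3225 0.17  ]
0.0505 [219.7117 229.4517] [198.2464 277.5575]
0.1255 [216.8005 205.1562] [192.4389 276.4126]
0.1555 [215.5873 195.0324] [189.9467 275.9213]
bg -2.0
yellow peak 217 206
yellow 217.45917001338688 205.77777777777777
[[19 20 20 18 16 16 12  3  2  4  6  4  4  8 10  8  4]
 [19 19 19 18 16 14 10  3  0  0  0  0  2  2  2  2  0]
 [18 18 16 12  8  4  2  1  0  0  0  0  0  1  0 -1  0]
 [13 11  8  3  1  0  0  0  0  0  0  0  0  0 -1  0 -1]
 [ 4  2  2  0  0  0  0  0  1  1  0  0  0  0  0  0 -1]
 [ 0  1  0  0 -1  0  0  2  4  4  0  1  0 -1 -1  0  0]
 [ 0  0  0  0  0  0  2 10 17 16  8  2  0  0  0  0  0]
 [ 0  0  0  0  0  0  6 24 41 40 22  4  0  0  0  0  0]
 [-1 -1  0  0  0  1  8 29 50 47
[... 897 characters left out ...]
92 123 170 190 191 191 194 200 204]
 [191 202 204 203 200 190 165 116  90 107 141 157 150 148 162 187 200]
 [206 208 208 203 187 162 134 103  88  93 110 120 114 112 124 156 184]
 [204 197 195 186 159 128 108  94  89  89  96 103 102 100 106 121 143]
 [181 159 149 143 124 109 101  95  91  91  94 100 101 101 102 106 119]
 [137 118 111 110 105 104 101  97  94  95  96 100 102 110 122 127 139]
 [107 103 102 102 103 103 102 101 103 110 122 126 128 140 159 159 154]
 [100 101 101 101 101 102 103 112 128 148 170 171 167 162 155 142 131]
 [100  99 100 100 101 102 106 130 164 179 181 168 156 141 124 113 107]
 [101 100  99 100 101 103 110 128 155 160 148 133 124 113 105 104 104]]
pred [216.8315 205.3095]
```

View pics/d3.png

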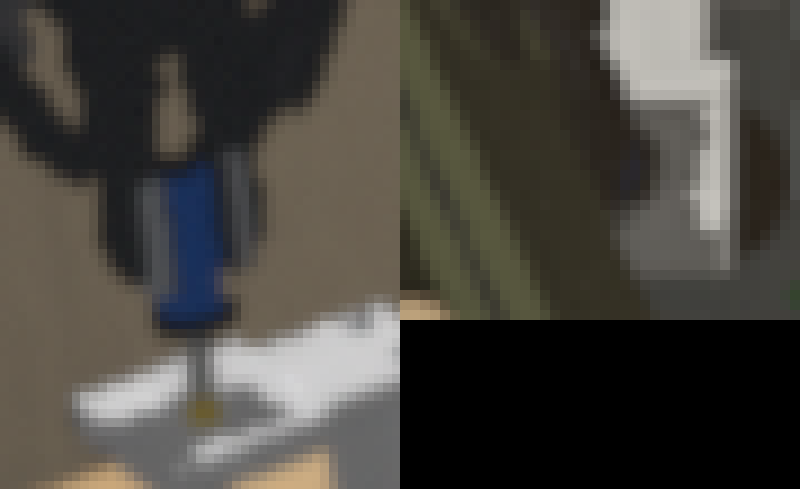

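View pics/d3z.png

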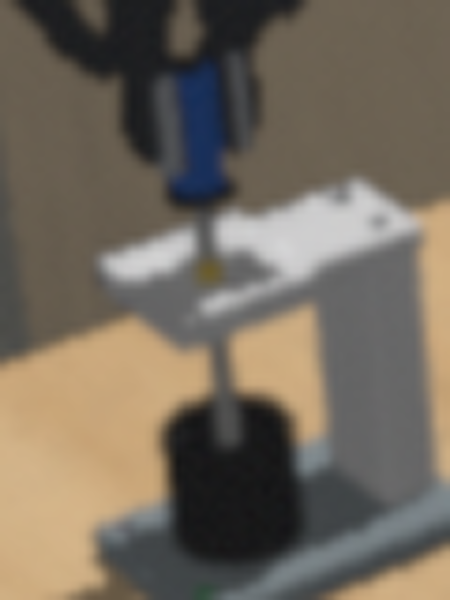

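Run:
```python
from h import *
cs=cam("scene");ct=cam("top")
np.set_printoptions(linewidth=250)
print(np.arange(209,234))
print(cv2.cvtColor(cs["img"],cv2.COLOR_RGB2GRAY)[216:236,209:234])
print("pred ring top ctr",proj(cs,[.4778,.3217,.06]),proj(cs,[.4778,.3217,.125]))
print([proj(cs,[.4778+.77*s,.3217-.64*s,.05]) for s in(.024,-.024)])
```

```text
[209 210 211 212 213 214 215 216 217 218 219 220 221 222 223 224 225 226 227 228 229 230 231 232 233]
[[173 172 168 157 142 129 133 135 127  99  93 124 164 176 177 176 177 177 178 179 178 175 166 138 110]
 [174 174 173 170 164 159 161 160 145 105  90 120 162 175 176 176 176 177 178 179 179 178 167 139 111]
 [174 174 174 174 172 171 171 169 152 108  89 114 154 171 174 175 175 176 177 179 180 178 170 144 112]
 [175 176 175 175 174 174 173 171 155 112  90 109 147 171 176 176 177 176 177 178 179 179 171 148 114]
 [175 177 177 176 176 175 174 171 156 117  91 103 140 168 175 176 176 177 177 177 177 177 174 155 119]
 [174 175 176 177 176 175 174 170 152 118  91  98 129 156 164 165 168 172 176 177 175 175 174 159 123]
 [174 176 177 177 174 168 164 152 126 100  85  85  94 109 116 121 133 150 166 175 176 175 173 160 126]
 [175 176 176 172 159 137 123 106  82  73  79  77  68  58  61  66  81 103 134 164 174 175 173 161 129]
 [176 176 172 157 125  88  70  54  44  57  76  77  64  40  30  32  38  56  91 133 162 172 174 164 135]
 [174 172 158 125  82  48  33  27  31  53  75  79  67  42  25  24  25  
[... 479 characters left out ...]
25  27  30  32  29  26  25  24  23  24  24  43  86 125 135 134 124]
 [170 165 139  78  30  24  23  24  25  26  25  25  24  24  24  24  22  22  25  41  83 124 132 127 117]
 [171 168 146  83  29  24  25  24  21  25  25  26  21  24  24  22  25  23  24  39  78 115 119 104  93]
 [173 169 148  86  32  25  23  25  25  24  26  24  25  24  26  25  24  25  24  32  59  87  90  79  73]
 [172 170 150  92  39  25  25  23  26  23  23  25  22  22  24  23  24  24  24  28  43  62  71  70  69]
 [173 169 150 100  46  25  23  23  23  23  25  24  22  24  22  24  24  22  24  25  37  53  65  68  68]]
pred ring top ctr [219.9408 226.3953] [217.4244 205.2684]
[array([229.2755, 229.5584]), array([211.3586, 229.5468])]
```

```bash
for i in 1; do python3 -m creep '[[10,[0,0,0],[0,0,0]],[10,[0,0,0],[0,0,0]],[10,[0,0,0],[0,0,0]],[10,[0,0,0],[0,0,0]],[10,[0,0,0],[0,0,0]]]';python3 -m creep '[[10,[0,0,0],[0,0,0]],[10,[0,0,0],[0,0,0]],[10,[0,0,0],[0,0,0]],[10,[0,0,0],[0,0,0]],[10,[0,0,0],[0,0,0]]]';python3 -m creep '[[10,[0,0,0],[0,0,0]],[10,[0,0,0],[0,0,0]],[10,[0,0,0],[0,0,0]],[10,[0,0,0],[0,0,0]],[10,[0,0,0],[0,0,0]]]';python3 -m creep '[[10,[0,0,0],[0,0,0]],[10,[0,0,0],[0,0,0]],[10,[0,0,0],[0,0,0]],[10,[0,0,0],[0,0,0]],[10,[0,0,0],[0,0,0]]]';python3 -m creep '[[10,[0,0,0],[0,0,0]],[10,[0,0,0],[0,0,0]],[10,[0,0,0],[0,0,0]],[10,[0,0,0],[0,0,0]],[10,[0,0,0],[0,0,0]]]'; done; python3 look.py d4
python3 - <<'E'
from h import *
c=cam("scene"); cv2.imwrite("pics/fin.png",c["img"][:,:,::-1])
E
```

```text
time: 16.55
position: [0.4764, 0.3224, 0.1698]
orientation: [0.707, -0.0, 0.707, 0.0]
wrist_force: [0.7, -0.7, -1.5]
opening: 0.0186
time: 17.05
position: [0.4764, 0.3224, 0.1698]
orientation: [0.707, -0.0, 0.707, 0.0]
wrist_force: [-0.4, 0.0, -0.7]
opening: 0.0183
time: 17.55
position: [0.4764, 0.3224, 0.1698]
orientation: [0.707, -0.0, 0.707, -0.0]
wrist_force: [0.3, -0.3, -0.6]
opening: 0.0183
time: 18.05
position: [0.4764, 0.3224, 0.1698]
orientation: [0.707, 0.0, 0.707, 0.0]
wrist_force: [-0.5, -0.6, -1.1]
opening: 0.0184
time: 18.55
position: [0.4764, 0.3224, 0.1698]
orientation: [0.707, -0.0, 0.707, 0.0]
wrist_force: [-0.5, 0.4, -1.5]
opening: 0.0187
[0.4764 0.3224 0.1698]
0.0503 [219.7061 229.5198] [198.2764 277.5842]
0.1253 [216.7947 205.2268] [192.4711 276.4408]
0.1553 [215.5815 195.104 ] [189.9798 275.9501]
bg -2.0
yellow peak 217 206
yellow 217.4693593314763 205.81058495821728
```

View pics/fin.png

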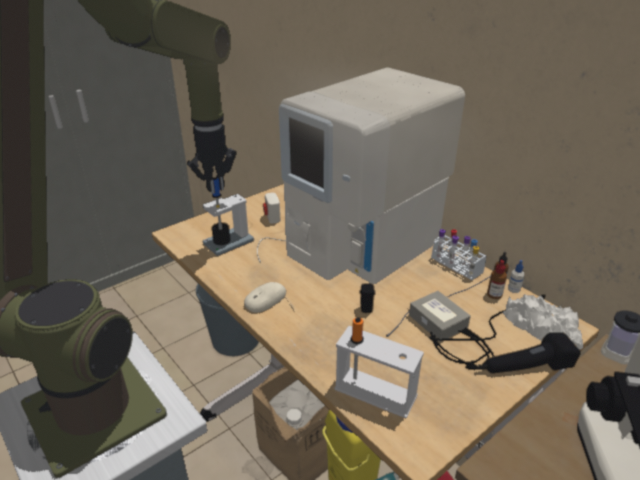

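```bash
python3 -c "
from bench import arm
print(arm.hand_in()); o=arm.get_obs(); print(o['time'],o['position'],o['opening'])"
```

```text
the job is handed in; nothing more can be done
None
the job is handed in; nothing more can be done
```

I took the blue probe out of the rack, lowered it into the tester's guide hole, held it there for about 3 s and handed the job in still gripped, at about 18.6 s. No verdict was reported.

**Last checks:**
- **Sideways centring:** in the scene camera the band sat at column 217.5 against 217.4 for the hole, and the stem was about level with the centre of the light-gate ring.
- **Height and stillness:** the band middle was at about z = 0.1253 by the arm's pose, against a target of 0.125. The arm's pose stayed within 0.1 mm during the hold. The wrist force never passed 2 N while the probe was in the tester, so there was no sign of contact.
- **Other things:** in the last picture the orange probe, mouse, timer, slide box and canister looked unmoved. I judged that by eye only.

**Disagreements and gaps:**
- **Camera disagreement:** above the hole the two cameras disagreed on the sideways position. The top camera asked for about 2.8 mm along y and the scene camera for about 1 mm, so I moved 1.5 mm.
- **Depth centring:** at the end the gripper hid the probe from the top camera. Centring along the scene camera's line of sight therefore rests on the checks made higher up, and I trust it to about 1–2 mm.
- **Upright:** I measured tilt only before lowering. It was about 0.025 rad, against the 0.08 rad limit.

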